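# Lay a battery pack on its side on the inspection plate

## Robot

A 6-joint arm with a two-finger parallel gripper is mounted at the origin on the work surface. World frame = base frame: x ahead of the robot, y to its left, z up, the work surface at z = 0. Lengths are in m, angles in rad, forces in N, time in s.
With the tool pointing down it reaches from about 0.35 to 0.725 m from the base axis. Payload 4.3 kg.
Tool frame: the origin (TCP) lies at the very end of the fingers, on their centre line; the grasp point (between the pads) lies 19 mm behind it; z points along the fingers, x is the direction in which the jaws open and shut, and the axes are right-handed (so a half turn about z gives the same grasp; the last joint's range is limited). The gripper opens to 85 mm and grips with 20 to 120 N. Pads are 22 mm wide; open, the fingers measure 114 mm over their backs; the gripper's body (76 mm by 85 mm) begins 54 mm behind the grasp point. The pads swing forward as they close: fully open they stand 13 mm farther back than shut.
Start: joints at [-1.242, 0.377, 0.081, 1.274, 0, 1.46], TCP at [0.244, -0.521, 0.231] pointing down, gripper open.
Joint ranges: [-2.72, 2.72], [-0.84, 1.66], [-1.02, 1.22], [-1.77, 2.12], [-1.37, 1.28], [-3.14, 3.14]. Speed limits (rad/s): [2.57, 2.57, 3.14, 3.14, 3.14, 3.14].

## Interface

Orientations are given as a rotation vector (axis times angle).
In Python, from cell import ctrl gives the robot as it stands. The module is installed in compiled form; this text tells all that it offers.
- The arm moves only by the tool servo_tool, never from a script. Its argument "steps" is a list of rows, each a list of 3 entries, a list of its own where there are three numbers: the shift along the world's x, y, z in mm, then the turn, a rotation vector about the world's x, y, z in rad, then the opening in per cent of the stroke, from 0 (shut) to 100 (fully open). A call has 1 to 5 rows; each row is the pose to reach, as a shift and turn from the pose measured when the call began; what a row does not reach only later rows make up. A row lasts 1/8 s, in which the tool goes at most 62.5 mm and 10.7 degrees, less where a joint would pass 70% of its speed; a pose out of reach is approached as far as the arm can. A call with a gripper value outside its range is refused whole. The fingers move at their own pace and stop on an object; the grip force is fixed at half the most. Time passes only in rows, so rows that repeat a pose let the fingers close. It gives the time, the measured TCP pose, the force and the opening at its end, in the units of the state.
- ctrl.observe(): the state, without advancing time (a new reading comes with each control period).
- ctrl.camera(name): name is "scene" or "top" or "wrist"; returns a dict with "frame" (384x512x3 uint8, blue, green, red), "K" (3x3 intrinsics, pixels), "k1" (the pictures are not rectified: a ray, as slopes to the right and down, at radius r is drawn at 1 + k1 r^2 times it, then the intrinsics apply), "view" (4x4, takes a point from world to camera coordinates). Camera axes: x right, y down, z forward; pixel columns grow to the right and rows downward; lengths in m; the calibration is good to about 2 mm. A picture is of the moment at which its call begins. There is no depth.
- ctrl.close_job(): hands the job in, once; it reports no verdict.
The state is a dict: "clock": time; "joints": joint angles; "dq": joint speeds; "effort": joint torques, N m; "eef_pos": TCP position; "eef_rot": TCP orientation; "wrist_force": force on the tool from outside, world axes, zero at the start; "moment": the same for the moment, N m; "gripper_width": finger opening in m.
Only numpy, scipy, OpenCV 4.12 (cv2) and the standard library are available. Lean on these libraries where they do the work, as an engineer would, in place of code of your own. Each camera call takes 0.05 s, during which the arm holds its last target.

## Task

Slide the upright battery pack along the bench, gold contacts trailing, until its foot stands square against the edge of the green inspection plate; then push high on the contact face to tip it over the edge, so that it lies flat on the plate with the gold contacts facing up. Then push the lying pack along the plate until it is square against the metal pad of the orange end stop and pressed firmly home (5 to 10 newtons beyond what it takes to slide it), and let go. Ease the pack over without flinging it, never press on it harder than about 20 newtons, and leave the other things on the bench alone.

Things in the scene. Friction and masses are not known exactly. Their poses are not given: they have to be found in the camera images.
- case: Battery pack: loose box 74 mm deep (its x), 95 wide (y), 95 tall (z); lower 40 mm grey and heavy, upper part white, blue patches on top and narrow sides. 0.45 to 0.8 kg, centre of mass about 41 mm above the foot. Origin: centre of its underside. Starts upright on the bench, +x face towards the plate's front edge, 20 to 60 mm short of it, turned up to 5 degrees; 5 gold contacts on the -x face.
- case_top (a point): Centre of the pack's top face, 95 mm along its z; axes as the pack's. This end meets the end stop once the pack lies on the plate. Sliding the pack takes about 1 to 8 N (friction varies), on top of which comes any pressing; tipping it takes under about 6 N if the fingers follow the face round its arc about the edge; a level push rubs down the face and jams.
- contacts (a point): Centre of the black panel with gold contacts, on the pack's -x face, 67.5 mm above its underside; axes as the pack's. Pushed here while it stands free the pack may topple short of the plate; pushed 35 mm above the bench or lower it slides, but once its foot meets the plate, 4 N beyond the sliding force at that height starts to lift its heel.
- plate: Green inspection plate fixed to the bench, 200 mm long (its x), 130 wide (y), 12 thick. Origin: centre of its underside, on the bench; z up. Its front edge, at x = -100 mm, is the stop for the pack's foot; +x is the way to slide, tip and push the pack, roughly to the robot's left (world +y). For low pushes lean the tool so that the fingertips lead and only they touch the pack.
- stop: Orange end stop fixed on the plate, 25 mm long (its x), 70 wide (y), 40 high. Origin: centre of its underside, on the plate's top; axes as the plate's. On its -x side a rigid metal pad is wound out by an amount not measured: the pad's face lies anywhere from x = -20.5 to -40.5 mm. A brass spring pin stands 4 mm out of it (under 1 N to press flush). Find the pad by the felt force.
- slidebox: Bystander: slide box, white with a green layer and clear lid, 100 x 80 x 48 mm, loose. Origin: centre of its underside.
- rack: Bystander: metal block with rows of small pins, 130 x 70 x 48 mm, loose. Origin: centre of its underside.
- binder: Bystander: blue binder lying flat, 150 x 100 x 20 mm, loose. Origin: centre of its underside.
- spray: Bystander: steel spray bottle with black head, 60 mm across, 196 mm tall, loose, standing. Origin: centre of its underside.
Mind the look-alikes: they are no part of the job. What is shaped like the case but purple is not meant. Of the things shaped like the plate, the green one is meant.

How it is judged:
On the way, in this order (a step that is already met when the one before it is completed fails the run):
1. the upright pack stands square (within 0.07 rad) against the plate's front edge and is pressed on it with over 1 N (angle between case's own z axis and vertical below 0.12 rad and contact force between case and plate above 1 N and angle between the x axis of case and the x axis of plate, either way round below 0.07 rad and x of case in the frame of plate below -0.125 m), for 0.2 s.
2. the pack lies on its side on the plate, contacts up (angle between case's own x axis and vertical above 3.04 rad and height (world z) of contacts between 0.082 and 0.091 m and x of case in the frame of plate above -0.145 m), for 0.2 s.
3. the lying pack is pressed against the end stop with over 4 N (contact force between case and stop above 4 N and height (world z) of contacts above 0.082 m and angle between case's own x axis and vertical above 3.04 rad), for 0.2 s.
At the end, for the whole second after the job is handed in: The pack lies flat on the plate (within 0.05 rad), gold contacts up, its top end touching the end stop (its spring pin or pad, over 0.2 N; the pad's face is 20.5 to 40.5 mm before the stop's origin) within 30 mm of its middle, square to the plate within 0.08 rad, at rest (angle between case's own x axis and vertical above 3.09 rad and height (world z) of contacts between 0.084 and 0.088 m and x of case_top in the frame of stop between -0.0435 and -0.018 m and y of case_top in the frame of stop between -0.03 and 0.03 m and angle between the z axis of case and the x axis of plate, either way round below 0.08 rad and linear speed of case below 0.01 m/s and contact force between case and stop above 0.2 N).
It fails at once if the robot presses on the pack with more than 20 N (contact force between any of the arm, the fingers and case above 20 N).
It fails at once if the pack is flung (over 0.7 m/s) (linear speed of case above 0.7 m/s).
It fails at once if a bystander is moved by more than 10 mm (distance of any of slidebox, rack, binder, spray from where it was at the start of the episode above 0.01 m).
It also fails if it takes over 72 s, if anything falls off the work surface, if the arm or the gripper's body presses on something with over 40 N, if the wrist force passes 120 N, or if a joint passes its speed limit or range.

## Working session

There is one attempt and no reset: what is moved stays moved. The work goes in short steps, Python scripts to look and compute and a tool call to move; the robot and the scene stay as the last step left them, time stands still between calls to the robot, and variables do not carry over. Pictures are saved under pics/ and viewed, and the job is handed in when it is done.

Besides the shell and the picture viewer there is one more tool, called after "Request:" as name(argument=value, ...), one argument or row to a line, values as JSON. servo_tool: Moves the arm, as the interface text tells. Its arguments: {"type":"object","properties":{"steps":{"type":"array"}},"required":["steps"]}

```bash
mkdir -p pics; python3 - <<'E'
from cell import ctrl
import cv2
for n in("scene","top","wrist"):
    c=ctrl.camera(n); cv2.imwrite(f"pics/{n}0.png",c["frame"]); print(n,c["K"].tolist(),c["k1"],c["view"].round(3).tolist())
print(ctrl.observe())
E
```

```text
scene [[442.8025575844773, 0.0, 267.3540727530174], [0.0, 442.8025575844773, 196.89955606788837], [0.0, 0.0, 1.0]] -0.09665054431164849 [[-0.619, 0.785, 0.011, 0.215], [0.635, 0.509, -0.582, -0.342], [-0.462, -0.353, -0.813, 1.356], [0.0, 0.0, 0.0, 1.0]]
top [[444.6106776459989, 0.0, 257.7853752382421], [0.0, 444.6106776459989, 178.72468243146793], [0.0, 0.0, 1.0]] -0.01798325170394093 [[-0.027, -1.0, 0.0, 0.16], [-0.993, 0.027, -0.112, 0.507], [0.112, -0.003, -0.994, 1.092], [0.0, 0.0, 0.0, 1.0]]
wrist [[341.1609485349444, 0.0, 252.363662158056], [0.0, 341.1609485349444, 189.65036402067267], [0.0, 0.0, 1.0]] -0.03542853069010091 [[0.424, -0.905, -0.002, -0.574], [-0.865, -0.406, 0.295, -0.04], [-0.268, -0.124, -0.956, 0.38], [0.0, 0.0, 0.0, 1.0]]
{'clock': 0.15, 'joints': array([-1.24230887e+00,  3.77903572e-01,  7.99152724e-02,  1.27440644e+00,
       -1.12815575e-05,  1.46048676e+00]), 'dq': array([ 0.00116427, -0.00183542,  0.00314876, -0.0001005 ,  0.00228966,
        0.00023623]), 'effort': array([ 1.33347468e-03, -4.64034355e+01,  2.70170367e+01,  1.38637019e-02,
       -9.09582332e-05, -8.48769844e-06]), 'eef_pos': array([ 0.24411972, -0.52003839,  0.23056399]), 'eef_rot': array([-2.65083300e+00,  1.68417784e+00,  1.96860356e-03]), 'wrist_force': array([ 0.72441727, -0.40294464,  0.11670701]), 'moment': array([0.03709029, 0.0155483 , 0.02428216]), 'gripper_width': 0.08540320427276551}
```

View pics/scene0.png

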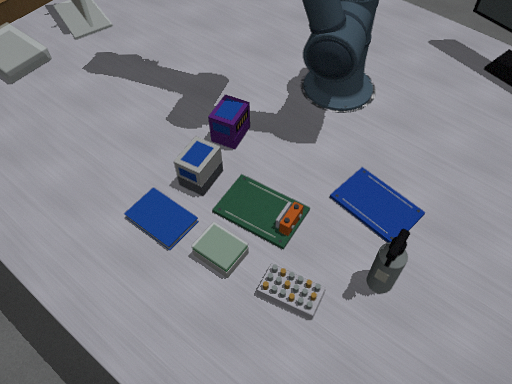

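View pics/top0.png

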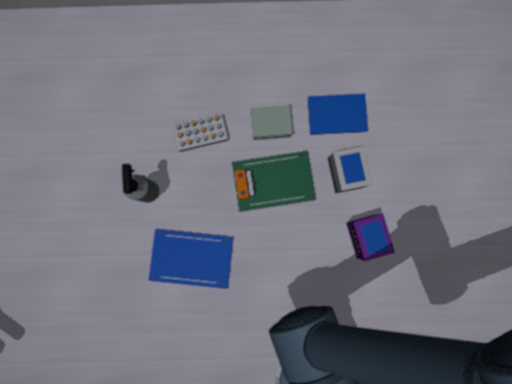

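View pics/wrist0.png

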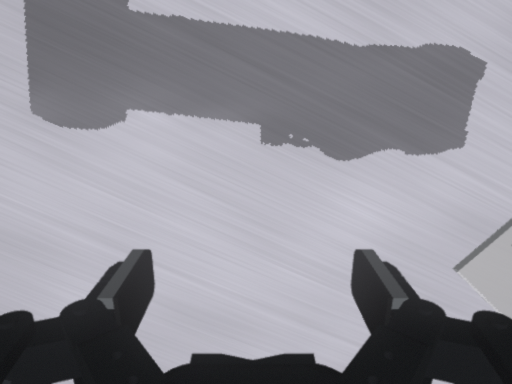

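Candidates for the pack: the white/grey box at top-view (350,170), or the purple one at (370,238). I choose the white/grey one. Candidates for the plate: green at (273,181), or the blue plate look-alike at (191,258). I choose the green one. The binder is at (338,114) and the slide box at (271,121).

```bash
cat > h.py <<'E'
import numpy as np,cv2
def cast(c,uv,z):
    uv=np.asarray(uv,float).reshape(-1,2);K=c["K"];V=c["view"];k=c["k1"]
    d=(uv-[K[0,2],K[1,2]])/[K[0,0],K[1,1]]
    s=d.copy()
    for _ in range(20): s=d/(1+k*(s**2).sum(1,keepdims=True))
    R=V[:3,:3];o=-R.T@V[:3,3]
    r=np.c_[s,np.ones(len(s))]@R
    return o+r*((z-o[2])/r[:,2])[:,None]
def proj(c,P):
    P=np.asarray(P,float).reshape(-1,3);V=c["view"];q=P@V[:3,:3].T+V[:3,3]
    s=q[:,:2]/q[:,2:];s=s*(1+c["k1"]*(s**2).sum(1,keepdims=True))
    return s*[c["K"][0,0],c["K"][1,1]]+[c["K"][0,2],c["K"][1,2]]
def crop(c,u,v,w,h,f,name):
    im=c["frame"][max(v,0):v+h,max(u,0):u+w];cv2.imwrite(name,cv2.resize(im,None,fx=f,fy=f,interpolation=cv2.INTER_CUBIC))
E
python3 - <<'E'
from cell import ctrl
from h import *
c=ctrl.camera("top");crop(c,220,140,160,80,5,"pics/t1.png")
s=ctrl.camera("scene");crop(s,160,120,160,120,5,"pics/s1.png")
for n,cc in(("top",c),("scene",s)):
    hsv=cv2.cvtColor(cc["frame"],cv2.COLOR_BGR2HSV)
    for nm,lo,hi,z in(("green",(60,120,30),(90,255,140),.012),("blue",(105,150,60),(118,255,255),.095),("orange",(3,150,120),(18,255,255),.052)):
        m=cv2.inRange(hsv,lo,hi)
        for k in cv2.findContours(m,0,2)[0]:
            if cv2.contourArea(k)>60:
                r=cv2.minAreaRect(k);print(n,nm,cv2.contourArea(k),np.round(r[0],1),np.round(r[1],1),round(r[2],1));b=cv2.boxPoints(r);print(cast(cc,b,z)[:,:2].round(4).tolist(), cast(cc,[r[0]],z).round(4)[0,:2])
E
```

```text
top green 2811.0 [273.7 180.5] [47.5 75.1] 81.5
[[0.5563, 0.2086], [0.5801, 0.0167], [0.4585, 0.0036], [0.4353, 0.1933]] [0.5072 0.1057]
top blue 3833.5 [190.6 258.2] [78.5 51.1] 5.9
[[0.2755, 0.4048], [0.3924, 0.3922], [0.3686, 0.2096], [0.2524, 0.2244]] [0.3219 0.3076]
top blue 571.0 [374. 237.] [30.1 20.7] 72.9
[[0.3865, -0.0894], [0.3993, -0.1366], [0.332, -0.1535], [0.3193, -0.1066]] [ 0.3592 -0.1215]
top blue 470.0 [352.3 167.7] [27.2 18.9] 77.5
[[0.5517, -0.0512], [0.5604, -0.0957], [0.4963, -0.1063], [0.4877, -0.0621]] [ 0.5239 -0.0788]
top blue 2008.5 [337.5 113.6] [37.1 57.4] 86.8
[[0.7002, 0.0199], [0.7045, -0.1194], [0.6128, -0.1193], [0.6087, 0.0187]] [ 0.6563 -0.0499]
top orange 229.5 [241.  183.7] [27.8  9.6] 81.3
[[0.5299, 0.2041], [0.5328, 0.1806], [0.4646, 0.1719], [0.4617, 0.1952]] [0.4971 0.188 ]
scene green 2600.0 [260.3 209.5] [84.2 48. ] 27.8
[[0.5885, 0.0188], [0.4545, -0.0254], [0.4344, 0.196], [0.5621, 0.2237]] [0.5117 0.1071]
scene blue 2085.5 [160.7 215.6] [60.2 40.6] 36.9
[[0.7505, -0.0834], [0.6549, -0.1077], [0.6571, 0.0478], [0.7472, 0.0636]] [ 0.7034 -0.0173]
scene blue 3272.5 [376.7 204.2] [84.9 46. ] 38.2
[[0.4299, 0.2404], [0.2974, 0.2347], [0.3337, 0.4317], [0.4547, 0.4256]] [0.3816 0.3364]
scene blue 78.0 [187.6 174.3] [21.   5.4] 26.6
[[0.5945, -0.076], [0.5806, -0.0819], [0.5734, -0.0277], [0.587, -0.0223]] [ 0.5839 -0.0517]
scene blue 381.5 [196.7 153.6] [17.2 28.4] 39.8
[[0.5602, -0.0969], [0.4811, -0.112], [0.4877, -0.0616], [0.5649, -0.0487]] [ 0.5242 -0.0794]
scene blue 100.5 [220.8 128.4] [19.1  6.9] 19.7
[[0.4412, -0.11], [0.4206, -0.121], [0.4091, -0.07], [0.4296, -0.0598]] [ 0.4251 -0.09  ]
scene blue 314.5 [228.6 108.6] [17.  24.6] 35.5
[[0.3956, -0.1385], [0.3139, -0.1607], [0.3204, -0.1063], [0.4002, -0.0867]] [ 0.3584 -0.1226]
scene orange 242.5 [291.1 214.1] [10.3 27.2] 33.7
[[0.5333, 0.18], [0.4613, 0.1696], [0.4619, 0.1947], [0.5334, 0.2041]] [0.4981 0.1872]
```

View pics/t1.png

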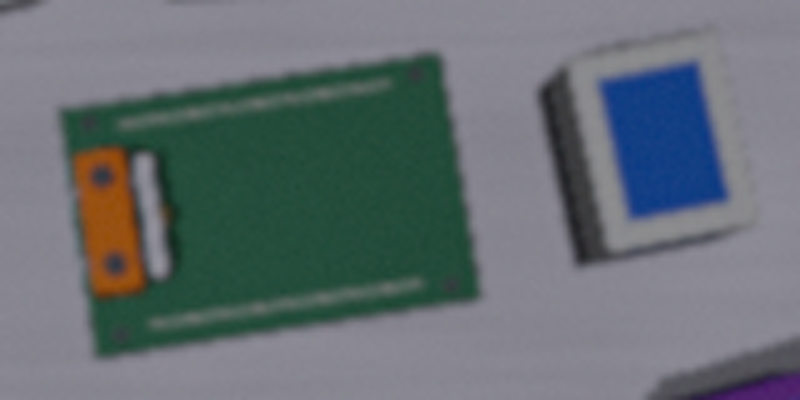

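View pics/s1.png

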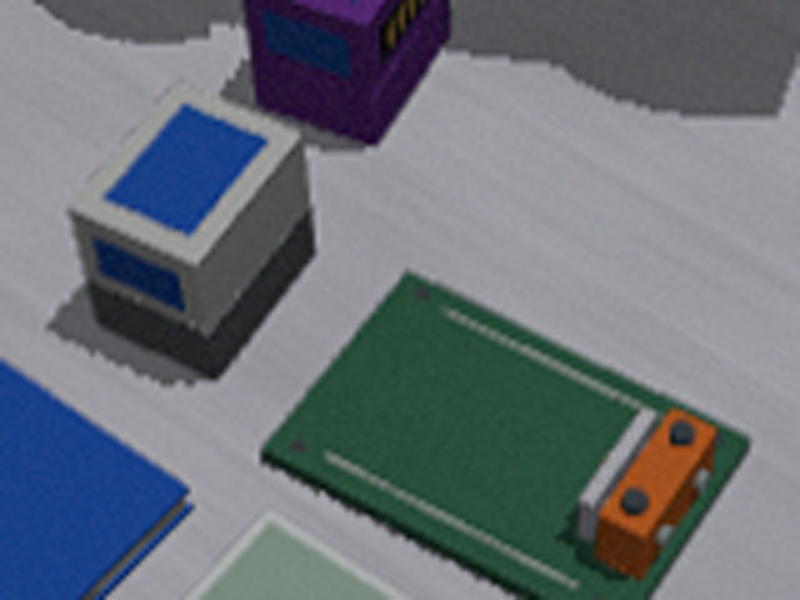

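The crops show the white/grey pack upright with its blank +x face towards the plate, so the contacts are on the hidden side. The plate corners (top crop ×5) are at (61,108), (440,52), (481,297) and (97,356). The pack's top corners are at about (568,68), (717,32), (757,220) and (608,255).

```bash
python3 - <<'E'
from cell import ctrl
from h import *
c=ctrl.camera("top")
s=ctrl.camera("scene")
pl=np.array([(61,108),(440,52),(481,297),(97,356)])/5+[220-.4,140-.4]
P=cast(c,pl,.012)[:,:2]
print("plate corners FL.. ",P.round(4).tolist(),"centre",P.mean(0).round(4))
x=((P[0]-P[1])+(P[3]-P[2]))/2;y=((P[0]-P[3])+(P[1]-P[2]))/2;print("len",np.linalg.norm(x),np.linalg.norm(y),"ang x",np.arctan2(x[1],x[0])," from y",np.arctan2(y[1],y[0])+np.pi/2)
# scene front corners: crop (408,272)inner front; (265,452) outer front; (748,440) inner rear
print(cast(s,np.array([(408,272),(265,452),(748,440)])/5+[159.6,119.6],.012)[:,:2].round(4).tolist())
def face(cc,k):
    hsv=cv2.cvtColor(cc["frame"],cv2.COLOR_BGR2HSV)
for cc,q,off in((c,[(568,68),(717,32),(757,220),(608,255)],(219.6,139.6)),(s,[(70,210),(183,85),(305,150),(200,265)],(159.6,119.6))):
    Q=cast(cc,np.array(q)/5+off,.095)[:,:2];e=Q-np.roll(Q,-1,0);print("pack",Q.round(4).tolist(),Q.mean(0).round(4),np.linalg.norm(e,axis=1).round(4),np.arctan2(e[:,1],e[:,0]).round(3))
# blue patch orientation via top
hsv=cv2.cvtColor(c["frame"],cv2.COLOR_BGR2HSV)
for nm,lo,hi,z,n in(("blue",(105,150,60),(118,255,255),.095,470),("orange",(3,150,120),(18,255,255),.052,229),("green",(60,120,30),(90,255,140),.012,2811)):
    for k in cv2.findContours(cv2.inRange(hsv,lo,hi),0,1)[0]:
        if abs(cv2.contourArea(k)-n)<3:
            W=cast(c,k.reshape(-1,2),z)[:,:2].astype(np.float32)*1000
            r=cv2.minAreaRect(W);print(nm,r)
E
```

```text
plate corners FL..  [[0.56, 0.2117], [0.5839, 0.0159], [0.457, 0.0], [0.4323, 0.1961]] centre [0.5083 0.1059]
len 0.19745872240590173 0.12825361285485976 ang x 1.6938604347434827  from y 1.6937266824171193
[[0.4566, 0.0001], [0.5848, 0.0179], [0.4329, 0.1965]]
pack [[0.56, -0.0351], [0.5755, -0.1072], [0.4846, -0.1214], [0.47, -0.0499]] [ 0.5225 -0.0784] [0.0738 0.0919 0.073  0.0912] [ 1.783  0.154 -1.368 -2.979]
pack [[0.577, -0.105], [0.4844, -0.1192], [0.4787, -0.0428], [0.5627, -0.0333]] [ 0.5257 -0.0751] [0.0937 0.0766 0.0845 0.0731] [ 0.151 -1.496 -3.03   1.768]
blue ((523.8399658203125, -78.78489685058594), (64.68453216552734, 45.06996154785156), 9.706049919128418)
orange ((497.2555236816406, 187.9569091796875), (68.76571655273438, 23.564462661743164), 7.305484771728516)
green ((507.3501892089844, 106.03984069824219), (121.88449096679688, 191.45022583007812), 7.067934989929199)
```

```bash
cat >> h.py <<'E'
from scipy.spatial.transform import Rotation as Ro
xp=np.array([-.1228,.9924,0]);yp=np.array([-.9924,-.1228,0]);C=np.array([.508,.106,0])
def tool(phi): # fingertips lead along xp by lean phi
    Z=np.array([0,0,1.]);y=-(xp*np.cos(phi)+Z*np.sin(phi));z=xp*np.sin(phi)-Z*np.cos(phi)
    return Ro.from_matrix(np.c_[np.cross(y,z),y,z])
def to(s,p,phi=None):
    sh=(np.asarray(p)-s["eef_pos"])*1000
    tr=(tool(phi)*Ro.from_rotvec(s["eef_rot"]).inv()).as_rotvec() if phi is not None else np.zeros(3)
    return sh.round(1).tolist(),tr.round(3).tolist()
def W(x,y,z): return C+x*xp+y*yp+np.array([0,0,z])
def P(p): d=np.asarray(p)-C; return np.array([d@xp,d@yp,p[2]]).round(4)
def st(s): print("t",round(s["clock"],2),"plate-frame TCP",P(s["eef_pos"]),"F along xp %.1f yp %.1f z %.1f"%(s["wrist_force"]@xp,s["wrist_force"]@yp,s["wrist_force"][2]),"w",round(s["gripper_width"],3),"j",s["joints"].round(2))
E
python3 - <<'E'
from cell import ctrl
from h import *
s=ctrl.observe();st(s)
print(W(-.28,.0075,.12)); print(to(s,W(-.28,.0075,.12),.52),to(s,W(-.28,.0075,.12),0))
E
```

```text
t 0.35 plate-frame TCP [-0.5893  0.3387  0.2311] F along xp -0.4 yp -0.5 z 0.1 w 0.085 j [-1.24  0.38  0.08  1.27  0.    1.46]
[ 0.534941 -0.172793  0.12    ]
([290.7, 347.6, -111.1], [0.486, -0.269, 1.225]) ([290.7, 347.6, -111.1], [-0.0, -0.0, 1.255])
```

Request:
servo_tool(
  steps=[
    [[40, 40, 0], [0.06, -0.03, 0.15], 50],
    [[80, 80, 0], [0.12, -0.06, 0.31], 50],
    [[125, 125, 0], [0.19, -0.1, 0.46], 50],
    [[165, 165, -10], [0.24, -0.13, 0.61], 50],
    [[200, 200, -20], [0.3, -0.17, 0.77], 50],
  ],
)

```text
clock: 0.98
eef_pos: [0.4457, -0.319, 0.2113]
eef_rot: [-2.762, 0.486, 0.023]
wrist_force: [0.4, -0.5, -0.0]
gripper_width: 0.0428
```

```bash
python3 - <<'E'
from cell import ctrl
from h import *
s=ctrl.observe();st(s)
print(to(s,W(-.28,.0075,.06),.52))
E
```

```text
t 0.97 plate-frame TCP [-0.4141  0.114   0.2113] F along xp -0.5 yp -0.3 z -0.0 w 0.043 j [-0.88  0.52  0.19  1.48  0.24  1.01]
([89.2, 146.2, -151.3], [0.183, -0.093, 0.451])
```

Request:
servo_tool(
  steps=[
    [[25, 40, -30], [0.06, -0.03, 0.15], 50],
    [[55, 85, -60], [0.12, -0.06, 0.3], 50],
    [[80, 125, -100], [0.18, -0.09, 0.45], 50],
    [[89, 146, -151], [0.18, -0.09, 0.45], 50],
    [[89, 146, -151], [0.18, -0.09, 0.45], 50],
  ],
)

```text
clock: 1.6
eef_pos: [0.5323, -0.1696, 0.0568]
eef_rot: [-2.615, -0.161, 0.057]
wrist_force: [-1.6, -0.6, 0.7]
gripper_width: 0.0429
```

```bash
python3 - <<'E'
from cell import ctrl
from h import *
s=ctrl.observe();st(s)
print(to(s,W(-.26,.0075,.02),.52))
c=ctrl.camera("scene");crop(c,140,60,200,150,4,"pics/s2.png")
crop(ctrl.camera("top"),300,120,140,100,5,"pics/t2.png")
E
```

```text
t 1.6 plate-frame TCP [-0.2765  0.0097  0.0568] F along xp -0.4 yp 1.7 z 0.7 w 0.043 j [-0.63  0.75  0.11  1.31  0.37  0.75]
([0.2, 16.6, -36.8], [-0.001, -0.01, -0.003])
```

View pics/s2.png

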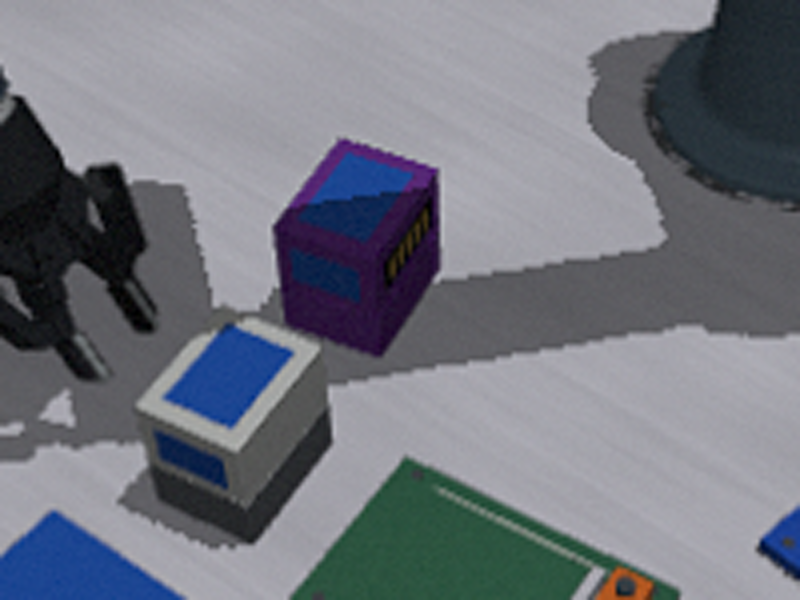

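View pics/t2.png

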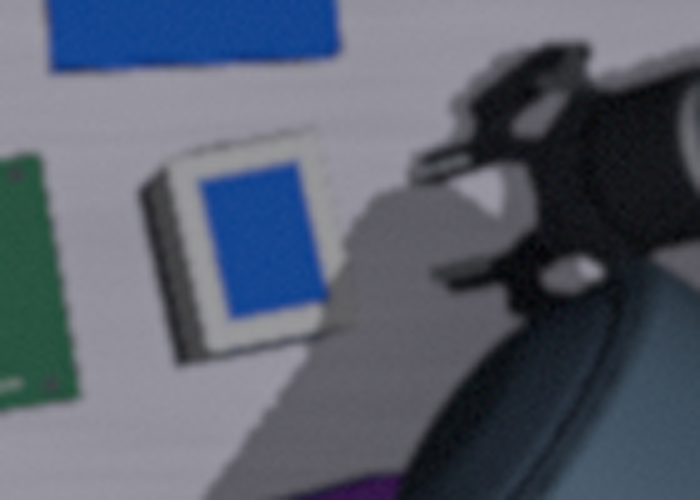

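The tool is behind the pack and in line with it: the fingers at (430,165) and (440,275) in the top crop straddle the pack's centre line. Next I go down, then advance slowly until it touches.

Request:
servo_tool(
  steps=[
    [[0, 8, -18], [0, -0.01, 0], 50],
    [[0, 16, -37], [0, -0.01, 0], 50],
    [[0, 20, -37], [0, -0.01, 0], 50],
    [[-1, 26, -37], [0, -0.01, 0], 50],
    [[-1, 32, -37], [0, -0.01, 0], 50],
  ],
)

```text
clock: 2.33
eef_pos: [0.5344, -0.1419, 0.0255]
eef_rot: [-2.623, -0.163, 0.031]
wrist_force: [-0.0, 0.8, -0.3]
gripper_width: 0.0429
```

```bash
python3 - <<'E'
from cell import ctrl
from h import *
s=ctrl.observe();st(s)
print(to(s,W(-.222,.0075,.02),.52))
E
```

```text
t 2.33 plate-frame TCP [-0.2493  0.0043  0.0255] F along xp 0.8 yp -0.1 z -0.3 w 0.043 j [-0.59  0.74  0.    1.19  0.39  0.79]
([-6.5, 26.7, -5.5], [0.005, 0.009, 0.001])
```

Request:
servo_tool(
  steps=[
    [[-2, 4, -5], [0, 0, 0], 50],
    [[-3, 8, -5], [0, 0, 0], 50],
    [[-4, 12, -5], [0, 0, 0], 50],
    [[-5, 16, -5], [0, 0, 0], 50],
    [[-6, 20, -5], [0, 0, 0], 50],
  ],
)

```text
clock: 2.95
eef_pos: [0.5285, -0.1226, 0.0205]
eef_rot: [-2.625, -0.163, 0.031]
wrist_force: [-1.1, -3.9, 0.8]
gripper_width: 0.0431
```

```bash
python3 - <<'E'
from cell import ctrl
from h import *
s=ctrl.observe();st(s)
E
```

```text
t 2.95 plate-frame TCP [-0.2294  0.0077  0.0205] F along xp -3.8 yp 1.6 z 0.8 w 0.043 j [-0.57  0.71 -0.05  1.14  0.39  0.81]
```

Contact at about 4 N. I slide on along the plate's x.

Request:
servo_tool(
  steps=[
    [[-0.5, 4, 0], [0, 0, 0], 50],
    [[-1, 8, 0], [0, 0, 0], 50],
    [[-1.5, 12, 0], [0, 0, 0], 50],
    [[-2, 16, 0], [0, 0, 0], 50],
    [[-2.5, 20, 0], [0, 0, 0], 50],
  ],
)

```text
clock: 3.58
eef_pos: [0.5261, -0.1024, 0.0205]
eef_rot: [-2.625, -0.164, 0.031]
wrist_force: [0.5, -3.0, -0.4]
gripper_width: 0.0428
```

```bash
python3 - <<'E'
from cell import ctrl
from h import *
s=ctrl.observe();st(s)
c=ctrl.camera("scene");crop(c,140,100,200,130,4,"pics/s3.png")
crop(ctrl.camera("top"),230,130,160,90,5,"pics/t3.png")
E
```

```text
t 3.58 plate-frame TCP [-0.2091  0.0076  0.0205] F along xp -3.0 yp -0.1 z -0.4 w 0.043 j [-0.54  0.69 -0.1   1.11  0.4   0.84]
```

View pics/t3.png

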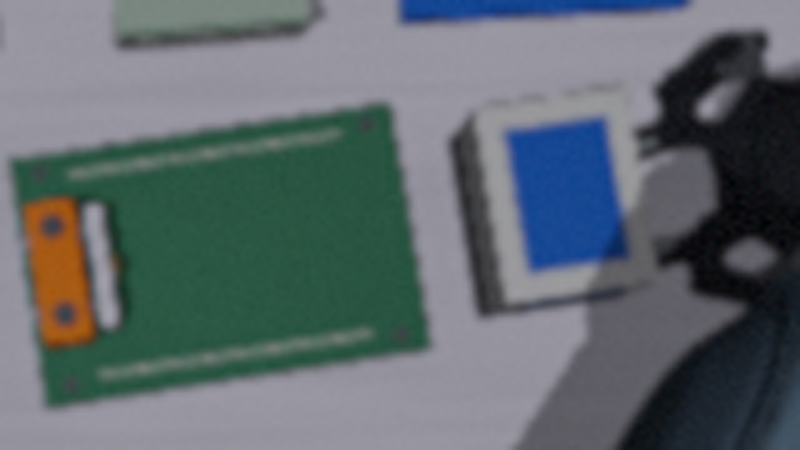

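View pics/s3.png

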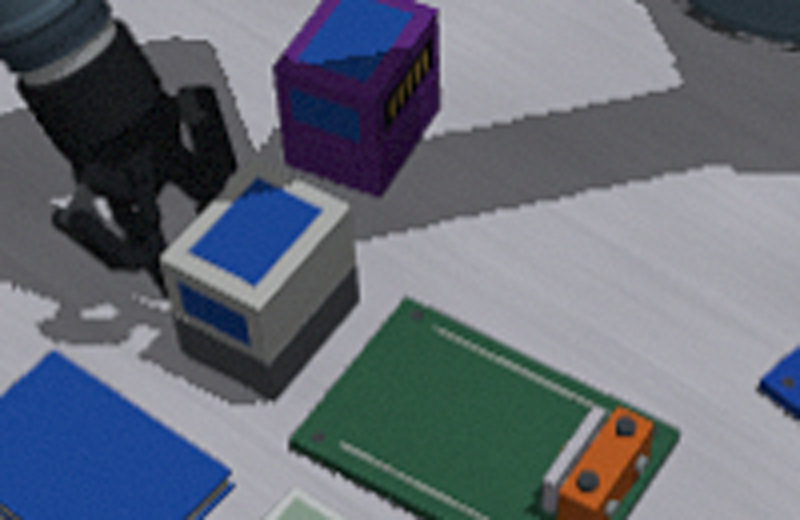

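The pack has squared up against the fingers and is sliding at about 3 N. The remaining gap is about 28 mm: pack foot line near (470,230), plate edge near (411,230) in the top crop.

Request:
servo_tool(
  steps=[
    [[-0.5, 4, 0], [0, 0, 0], 50],
    [[-1, 8, 0], [0, 0, 0], 50],
    [[-1.5, 12, 0], [0, 0, 0], 50],
    [[-2, 16, 0], [0, 0, 0], 50],
    [[-2.5, 20, 0], [0, 0, 0], 50],
  ],
)

```text
clock: 4.3
eef_pos: [0.5233, -0.0815, 0.0205]
eef_rot: [-2.624, -0.164, 0.031]
wrist_force: [0.4, -3.5, 0.2]
gripper_width: 0.0426
```

Request:
servo_tool(
  steps=[
    [[-0.2, 1.5, 0], [0, 0, 0], 50],
    [[-0.3, 3, 0], [0, 0, 0], 50],
    [[-0.5, 4, 0], [0, 0, 0], 50],
  ],
)

```text
clock: 4.68
eef_pos: [0.5228, -0.0775, 0.0205]
eef_rot: [-2.624, -0.164, 0.031]
wrist_force: [0.1, -3.7, 0.1]
gripper_width: 0.0427
```

Request:
servo_tool(
  steps=[
    [[-0.1, 1, 0], [0, 0, 0], 50],
    [[-0.2, 2, 0], [0, 0, 0], 50],
  ],
)

```text
clock: 4.92
eef_pos: [0.5227, -0.0757, 0.0205]
eef_rot: [-2.624, -0.164, 0.031]
wrist_force: [0.1, -5.3, 0.2]
gripper_width: 0.043
```

Request:
servo_tool(
  steps=[
    [[-0.1, 0.7, 0], [0, 0, 0], 50],
    [[-0.1, 1.4, 0], [0, 0, 0], 50],
  ],
)

```text
clock: 5.18
eef_pos: [0.5229, -0.0755, 0.0205]
eef_rot: [-2.627, -0.164, 0.031]
wrist_force: [-0.4, -7.9, 1.7]
gripper_width: 0.0423
```

```bash
python3 - <<'E'
from cell import ctrl
from h import *
s=ctrl.observe();st(s)
c=ctrl.camera("scene");crop(c,140,100,200,130,4,"pics/s4.png")
crop(ctrl.camera("top"),230,130,160,90,5,"pics/t4.png")
E
```

```text
t 5.17 plate-frame TCP [-0.182   0.0075  0.0205] F along xp -7.8 yp 1.3 z 1.7 w 0.042 j [-0.51  0.66 -0.15  1.07  0.41  0.87]
```

View pics/t4.png

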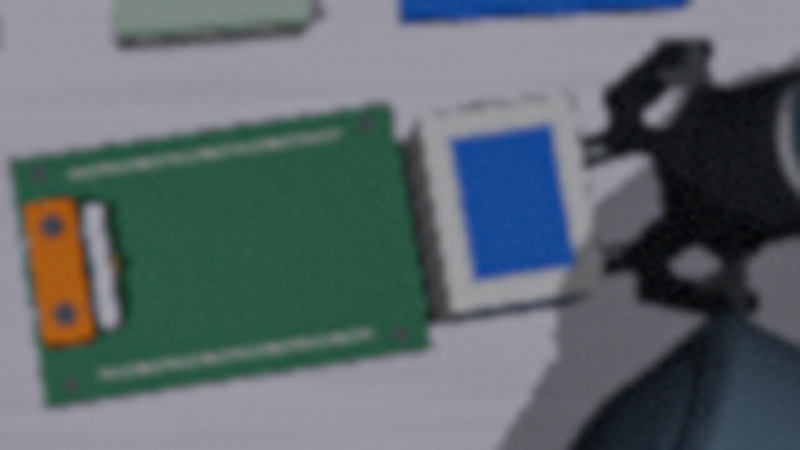

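The foot is against the plate edge (gap closed at (405–430, 140–320)) and the force is up to 7.8 N against about 3.5 N for sliding. I hold lightly to register the square press.

Request:
servo_tool(
  steps=[
    [[0, 0.8, 0], [0, 0, 0], 50],
    [[0, 0.8, 0], [0, 0, 0], 50],
    [[0, 0.8, 0], [0, 0, 0], 50],
  ],
)

```text
clock: 5.65
eef_pos: [0.5229, -0.0756, 0.0205]
eef_rot: [-2.629, -0.164, 0.031]
wrist_force: [-0.6, -6.5, 0.9]
gripper_width: 0.0427
```

```bash
python3 - <<'E'
from cell import ctrl
from h import *
s=ctrl.observe();st(s)
c=ctrl.camera("scene");crop(c,140,100,200,130,4,"pics/s5.png")
t=ctrl.camera("top")
hsv=cv2.cvtColor(t["frame"],cv2.COLOR_BGR2HSV)
k=[k for k in cv2.findContours(cv2.inRange(hsv,(105,150,60),(118,255,255)),0,1)[0] if cv2.contourArea(k)>250]
for q in k:
    W_=cast(t,q.reshape(-1,2),.095)[:,:2].astype(np.float32)*1000;print(cv2.minAreaRect(W_))
E
```

```text
t 5.65 plate-frame TCP [-0.1821  0.0075  0.0205] F along xp -6.3 yp 1.4 z 0.9 w 0.043 j [-0.51  0.66 -0.15  1.07  0.41  0.88]
((321.855224609375, 307.1495361328125), (181.32192993164062, 116.51925659179688), 82.63556671142578)
((519.582763671875, -30.59812355041504), (64.68244934082031, 44.83525848388672), 7.315830230712891)
((656.417724609375, -49.58167266845703), (91.27216339111328, 137.0302734375), 1.5382370948791504)
```

View pics/s5.png

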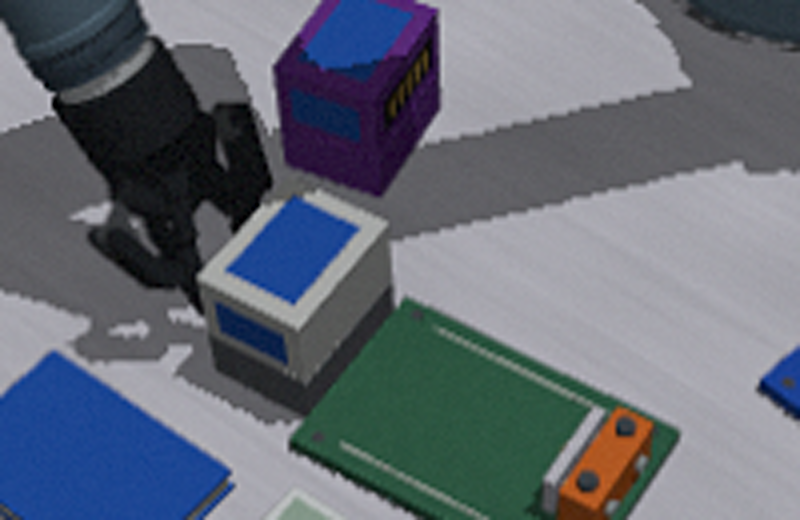

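Square: the pack's top patch is at 7.3° against 7.05° for the plate, and its centre is at plate x of about -137, y about +5 mm. Next I back off, rise, and touch high on the contact face.

Request:
servo_tool(
  steps=[
    [[1.5, -12, 0], [0, 0, 0], 50],
    [[2, -15, 25], [0, 0, 0], 50],
    [[2, -15, 51], [0, 0, 0], 50],
    [[2, -15, 51], [0, 0, 0], 50],
    [[1.5, -8, 51], [0, 0, 0], 50],
  ],
)

```text
clock: 6.38
eef_pos: [0.5242, -0.0834, 0.0708]
eef_rot: [-2.628, -0.163, 0.031]
wrist_force: [-0.2, 0.2, -0.3]
gripper_width: 0.0428
```

```bash
python3 - <<'E'
from cell import ctrl
from h import *
s=ctrl.observe();st(s)
print(to(s,W(-.182,.0055,.072),.52))
E
```

```text
t 6.38 plate-frame TCP [-0.19    0.0072  0.0708] F along xp 0.2 yp 0.2 z -0.3 w 0.043 j [-0.52  0.62 -0.08  1.18  0.41  0.87]
([0.7, 8.2, 1.2], [0.01, 0.009, 0.001])
```

Request:
servo_tool(
  steps=[
    [[0, 3, 1], [0, 0, 0], 50],
    [[0, 6, 1], [0, 0, 0], 50],
    [[0, 8, 1], [0, 0, 0], 50],
  ],
)

```text
clock: 6.75
eef_pos: [0.5237, -0.0755, 0.0712]
eef_rot: [-2.629, -0.164, 0.033]
wrist_force: [-1.2, -4.3, 1.1]
gripper_width: 0.0428
```

```bash
python3 - <<'E'
from cell import ctrl
from h import *
s=ctrl.observe();st(s)
for d in range(0,66,5):
    t=np.radians(d);c,n=np.cos(t),np.sin(t);dx,dz=-74*c+68*n+74,74*n+68*c-68
    print(d,(dx*xp+[0,0,dz]).round(1),"plate TCP",round(-182+dx,1),round(72+dz,1))
E
```

```text
t 6.75 plate-frame TCP [-0.1821  0.0067  0.0712] F along xp -4.1 yp 1.7 z 1.1 w 0.043 j [-0.5   0.61 -0.1   1.18  0.41  0.88]
0 [0. 0. 0.] plate TCP -182.0 72.0
5 [-0.8  6.2  6.2] plate TCP -175.8 78.2
10 [-1.6 12.8 11.8] plate TCP -169.1 83.8
15 [-2.5 20.  16.8] plate TCP -161.9 88.8
20 [-3.4 27.5 21.2] plate TCP -154.3 93.2
25 [-4.4 35.4 24.9] plate TCP -146.3 96.9
30 [-5.4 43.6 27.9] plate TCP -138.1 99.9
35 [-6.4 52.  30.1] plate TCP -129.6 102.1
40 [-7.5 60.6 31.7] plate TCP -121.0 103.7
45 [-8.6 69.2 32.4] plate TCP -112.2 104.4
50 [-9.6 77.9 32.4] plate TCP -103.5 104.4
55 [-10.7  86.6  31.6] plate TCP -94.7 103.6
60 [-11.8  95.2  30.1] plate TCP -86.1 102.1
65 [-12.8 103.6  27.8] plate TCP -77.6 99.8
```

Request:
servo_tool(
  steps=[
    [[-0.4, 3, 3], [0, 0, 0], 50],
    [[-0.8, 6.2, 6], [0, 0, 0], 50],
    [[-1.2, 9.5, 9], [0, 0, 0], 50],
    [[-1.6, 12.8, 11.8], [0, 0, 0], 50],
  ],
)

```text
clock: 7.25
eef_pos: [0.5222, -0.0625, 0.0833]
eef_rot: [-2.629, -0.164, 0.033]
wrist_force: [0.7, -1.5, -0.6]
gripper_width: 0.0428
```

```bash
python3 - <<'E'
from cell import ctrl
from h import *
s=ctrl.observe();st(s)
c=ctrl.camera("scene");crop(c,140,100,200,130,4,"pics/s6.png")
E
```

```text
t 7.25 plate-frame TCP [-0.169   0.0066  0.0833] F along xp -1.5 yp -0.6 z -0.6 w 0.043 j [-0.49  0.58 -0.11  1.18  0.41  0.9 ]
```

View pics/s6.png

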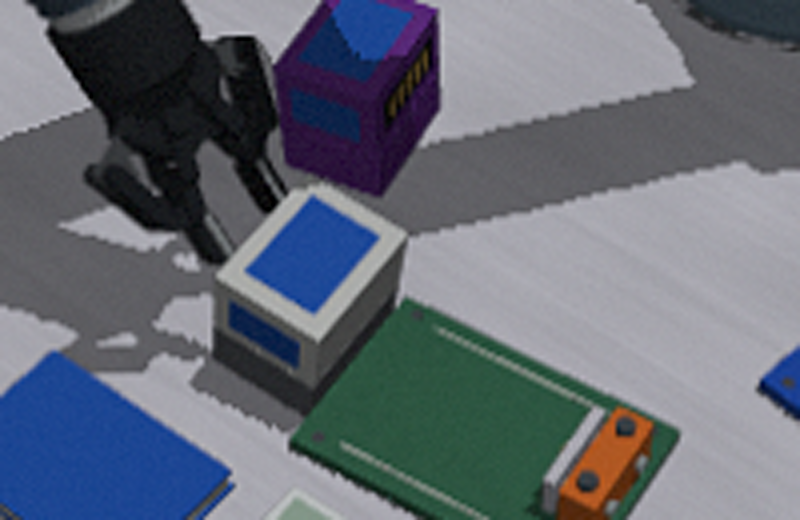

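The pack is tilting about the plate edge (top patch at (313,255), heel lifted). I keep following the arc.

Request:
servo_tool(
  steps=[
    [[-0.5, 4.2, 3], [0, 0, 0], 50],
    [[-1.1, 8.7, 6], [0, 0, 0], 50],
    [[-1.7, 13.2, 8.6], [0, 0, 0], 50],
    [[-2.2, 17.9, 11], [0, 0, 0], 50],
    [[-2.8, 22.6, 13.1], [0, 0, 0], 50],
  ],
)

```text
clock: 7.92
eef_pos: [0.5194, -0.0391, 0.097]
eef_rot: [-2.628, -0.164, 0.032]
wrist_force: [0.2, -1.4, -0.5]
gripper_width: 0.0427
```

Request:
servo_tool(
  steps=[
    [[-0.6, 5, 1.9], [0, 0, 0], 50],
    [[-1.2, 10, 3.6], [0, 0, 0], 50],
    [[-1.8, 15, 4.9], [0, 0, 0], 50],
    [[-2.4, 20, 6], [0, 0, 0], 50],
    [[-3.1, 25.2, 6.8], [0, 0, 0], 50],
  ],
)

```text
clock: 8.55
eef_pos: [0.5162, -0.0134, 0.1039]
eef_rot: [-2.628, -0.164, 0.032]
wrist_force: [0.3, -1.5, -0.2]
gripper_width: 0.0424
```

```bash
python3 - <<'E'
from cell import ctrl
from h import *
s=ctrl.observe();st(s)
c=ctrl.camera("scene");crop(c,140,100,200,130,4,"pics/s7.png")
E
```

```text
t 8.55 plate-frame TCP [-0.1195  0.0065  0.1039] F along xp -1.5 yp -0.1 z -0.2 w 0.042 j [-0.41  0.52 -0.16  1.16  0.44  0.97]
```

View pics/s7.png

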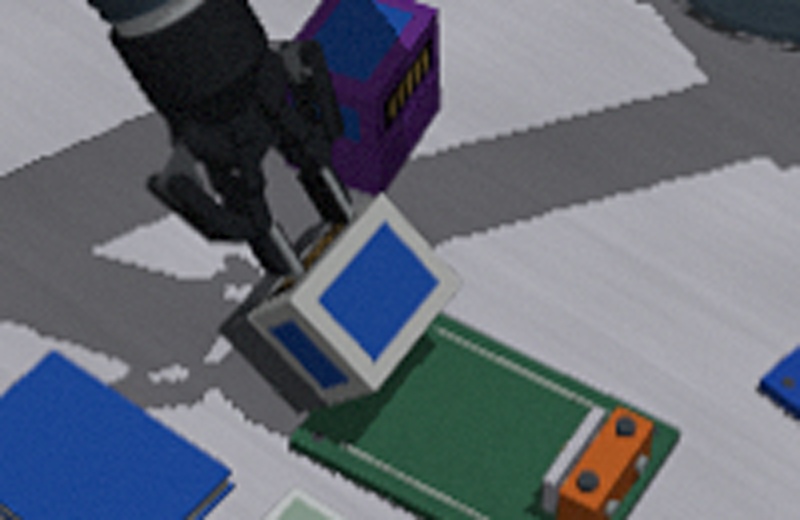

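The pack is now at about 40°, with the tips just below its top edge at (340,210) and (290,265). I slow down towards balance.

Request:
servo_tool(
  steps=[
    [[-0.4, 3, 0.3], [0, 0, 0], 50],
    [[-0.7, 6, 0.5], [0, 0, 0], 50],
    [[-1.1, 9, 0.7], [0, 0, 0], 50],
    [[-1.5, 12, 0.7], [0, 0, 0], 50],
    [[-1.8, 15, 0.6], [0, 0, 0], 50],
  ],
)

```text
clock: 9.22
eef_pos: [0.5142, 0.0025, 0.1046]
eef_rot: [-2.627, -0.165, 0.033]
wrist_force: [0.3, -0.7, 1.4]
gripper_width: 0.0425
```

Request:
servo_tool(
  steps=[
    [[-0.3, 2.5, -0.1], [0, 0, 0], 50],
    [[-0.6, 5, -0.3], [0, 0, 0], 50],
    [[-0.9, 7.5, -0.6], [0, 0, 0], 50],
  ],
)

```text
clock: 9.6
eef_pos: [0.5132, 0.0101, 0.104]
eef_rot: [-2.627, -0.165, 0.033]
wrist_force: [0.8, -0.1, 0.7]
gripper_width: 0.0428
```

```bash
python3 - <<'E'
from cell import ctrl
from h import *
s=ctrl.observe();st(s)
c=ctrl.camera("scene");crop(c,140,100,200,130,4,"pics/s8.png")
E
```

```text
t 9.6 plate-frame TCP [-0.0958  0.0066  0.104 ] F along xp -0.2 yp -0.8 z 0.7 w 0.043 j [-0.37  0.5  -0.19  1.13  0.45  1.01]
```

View pics/s8.png

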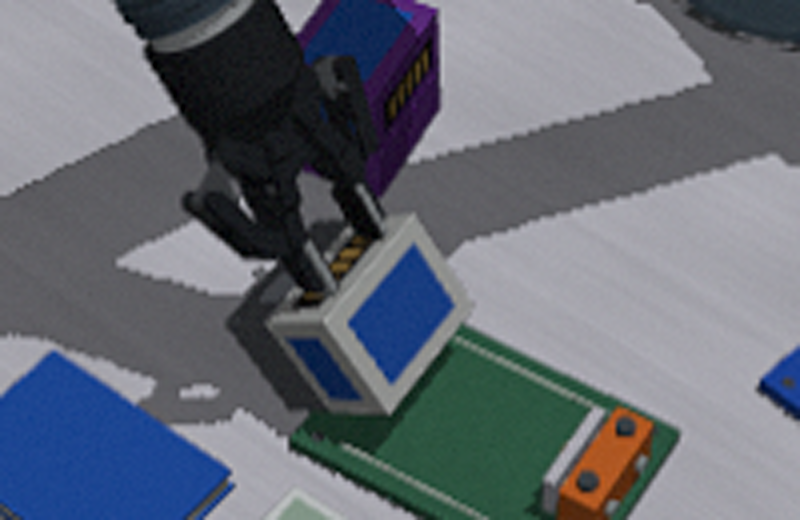

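Now at about 52°, with the force near zero, so it is close to balance. I carry on gently.

Request:
servo_tool(
  steps=[
    [[-0.3, 2.5, -0.3], [0, 0, 0], 50],
    [[-0.6, 5, -0.7], [0, 0, 0], 50],
    [[-0.9, 7.5, -1.2], [0, 0, 0], 50],
    [[-1.2, 10, -1.8], [0, 0, 0], 50],
  ],
)

```text
clock: 10.15
eef_pos: [0.5118, 0.0208, 0.1023]
eef_rot: [-2.627, -0.165, 0.033]
wrist_force: [-1.1, -0.2, 2.4]
gripper_width: 0.0424
```

```bash
python3 - <<'E'
from cell import ctrl
from h import *
s=ctrl.observe();st(s)
c=ctrl.camera("scene");crop(c,140,100,200,130,4,"pics/s9.png")
E
```

```text
t 10.15 plate-frame TCP [-0.0851  0.0067  0.1023] F along xp -0.0 yp 1.1 z 2.4 w 0.042 j [-0.36  0.49 -0.21  1.12  0.45  1.03]
```

View pics/s9.png

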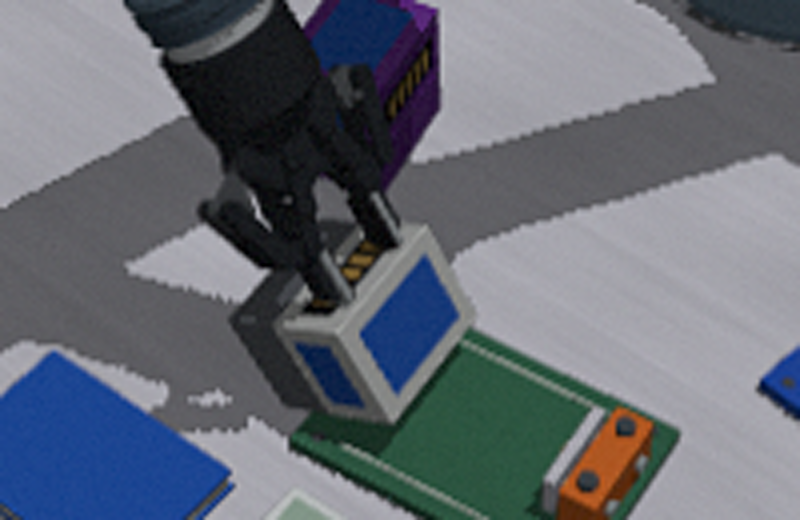

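```bash
python3 - <<'E'
from cell import ctrl
from h import *
s=ctrl.observe()
print(to(s,s["eef_pos"]+.016*xp+[0,0,-.004],.3))
E
```

```text
([-2.0, 15.9, -4.0], [-0.21, -0.019, -0.001])
```

Request:
servo_tool(
  steps=[
    [[-0.4, 3, -0.4], [-0.04, 0, 0], 50],
    [[-0.8, 6, -1], [-0.08, -0.01, 0], 50],
    [[-1.2, 9.5, -2], [-0.12, -0.01, 0], 50],
    [[-1.6, 12.5, -3], [-0.16, -0.01, 0], 50],
    [[-2, 16, -4], [-0.21, -0.02, 0], 50],
  ],
)

```text
clock: 10.82
eef_pos: [0.5098, 0.0373, 0.0983]
eef_rot: [-2.84, -0.178, 0.025]
wrist_force: [0.1, -0.6, 0.4]
gripper_width: 0.0428
```

```bash
python3 - <<'E'
from cell import ctrl
from h import *
s=ctrl.observe();st(s)
c=ctrl.camera("scene");crop(c,140,100,200,130,4,"pics/s10.png")
E
```

```text
t 10.82 plate-frame TCP [-0.0684  0.0066  0.0983] F along xp -0.7 yp -0.0 z 0.4 w 0.043 j [-0.22  0.39 -0.29  0.99  0.28  1.21]
```

View pics/s10.png

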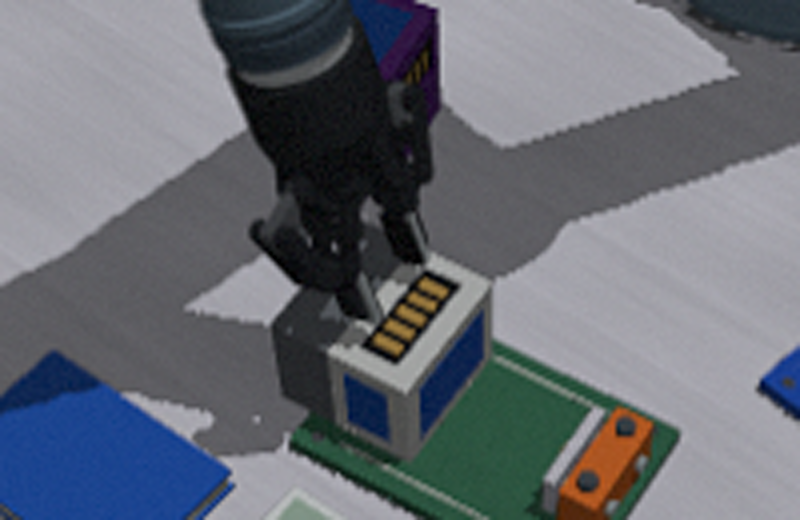

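The pack lies flat on the plate with the gold contacts up, panel at about (410,315). Next: lift off, go behind the foot end, lean again, and lower.

```bash
python3 - <<'E'
from cell import ctrl
from h import *
s=ctrl.observe()
print(to(s,W(-.15,.0055,.14),.52)); print(to(s,W(-.15,.0055,.035),.52))
t=ctrl.camera("top");crop(t,230,130,160,90,5,"pics/t10.png")
E
```

```text
([11.4, -82.3, 41.2], [0.222, 0.03, -0.003])
([11.4, -82.3, -63.8], [0.222, 0.03, -0.003])
```

View pics/t10.png

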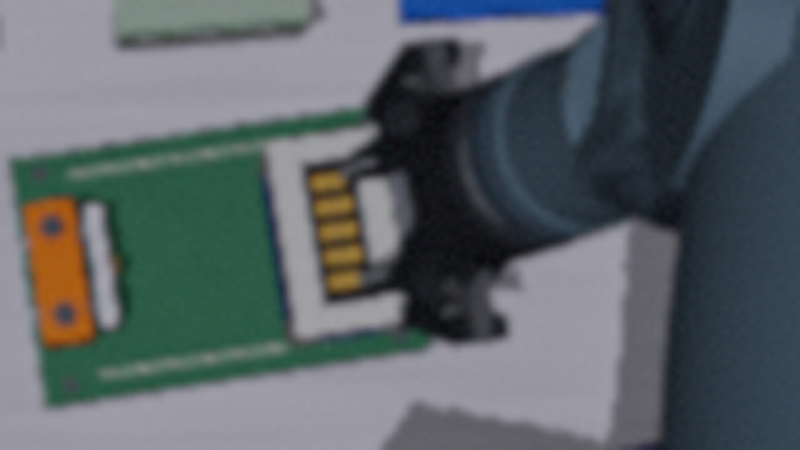

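Request:
servo_tool(
  steps=[
    [[1, -5, 20], [0, 0, 0], 50],
    [[4, -30, 41], [0.06, 0.01, 0], 50],
    [[8, -60, 41], [0.12, 0.02, 0], 50],
    [[11.5, -84, 41], [0.2, 0.03, 0], 50],
    [[12, -87, 20], [0.22, 0.03, 0], 50],
  ],
)

```text
clock: 11.55
eef_pos: [0.5231, -0.0515, 0.1184]
eef_rot: [-2.618, -0.162, 0.04]
wrist_force: [0.4, 0.0, -0.1]
gripper_width: 0.0429
```

```bash
python3 - <<'E'
from cell import ctrl
from h import *
s=ctrl.observe();st(s)
c=ctrl.camera("scene");crop(c,140,100,200,130,4,"pics/s11.png")
t=ctrl.camera("top");crop(t,230,130,160,90,5,"pics/t11.png")
print(to(s,W(-.15,.0055,.035),.52))
E
```

```text
t 11.55 plate-frame TCP [-0.1581  0.0043  0.1184] F along xp -0.0 yp -0.4 z -0.1 w 0.043 j [-0.47  0.56 -0.06  1.26  0.42  0.91]
([-2.2, 7.9, -83.4], [0.0, 0.002, -0.0])
```

View pics/t11.png

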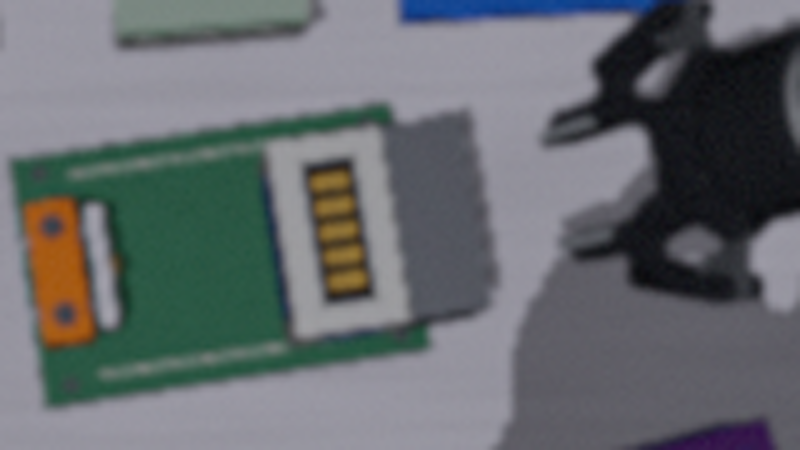

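View pics/s11.png

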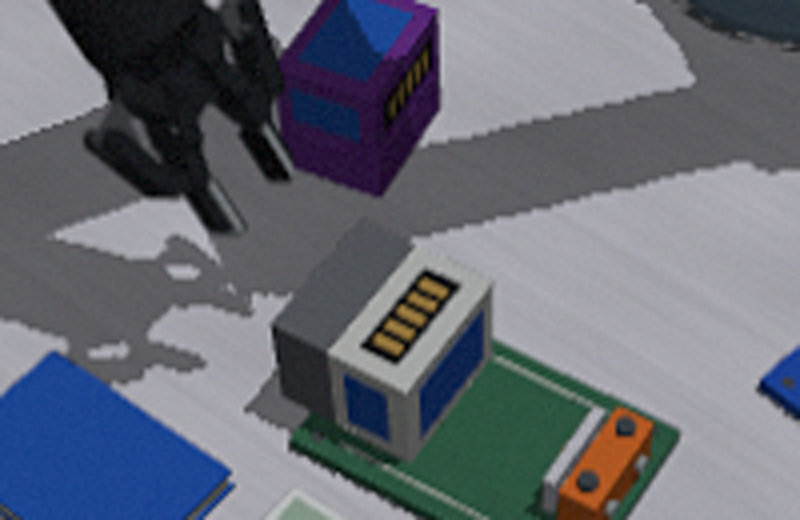

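The pack lies square on the plate with its grey foot end overhanging the front edge. Its top-face corners in the crop are (268,143), (470,110), (497,308) and (295,340). The pad bar is at (92–118, 200–330).

```bash
python3 - <<'E'
from cell import ctrl
from h import *
t=ctrl.camera("top")
f=lambda q,z:cast(t,np.array(q)/5+[229.6,129.6],z)
Q=f([(268,143),(470,110),(497,308),(295,340)],.086)
for q in Q: print("pack",P(q))
e=(Q[0]-Q[1]+Q[3]-Q[2]);print("ang vs plate",np.arctan2(e[1],e[0])-1.694)
for z in(.03,.052): print("pad",[P(q) for q in f([(107,202),(121,325)],z)])
E
```

```text
pack [-0.0272 -0.0415  0.086 ]
pack [-0.1259 -0.0428  0.086 ]
pack [-0.1228  0.0534  0.086 ]
pack [-0.0251  0.0541  0.086 ]
ang vs plate 0.00989328593438632
pad [array([ 0.0532, -0.0323,  0.03  ]), array([0.0555, 0.0303, 0.03  ])]
pad [array([ 0.0533, -0.0293,  0.052 ]), array([0.0556, 0.032 , 0.052 ])]
```

Request:
servo_tool(
  steps=[
    [[-0.5, 0, -20], [0, 0, 0], 50],
    [[-1, 0, -45], [0, 0, 0], 50],
    [[-2, 0, -70], [0, 0, 0], 50],
    [[-2, 0, -83], [0, 0, 0], 50],
    [[-2, 6, -83], [0, 0, 0], 50],
  ],
)

```text
clock: 12.32
eef_pos: [0.5175, -0.0405, 0.0339]
eef_rot: [-2.614, -0.165, 0.051]
wrist_force: [-0.3, -0.8, -0.5]
gripper_width: 0.0423
```

Request:
servo_tool(
  steps=[
    [[0, 4, 1], [0, 0, 0], 50],
    [[-0.3, 8, 1], [0, 0, 0], 50],
    [[-0.6, 12, 1], [0, 0, 0], 50],
    [[-1, 16, 1], [0, 0, 0], 50],
    [[-1.5, 20, 1], [0, 0, 0], 50],
  ],
)

```text
clock: 12.95
eef_pos: [0.5166, -0.0215, 0.0351]
eef_rot: [-2.617, -0.165, 0.049]
wrist_force: [0.1, -5.4, 2.4]
gripper_width: 0.0429
```

Request:
servo_tool(
  steps=[
    [[-0.6, 5, 0], [0, 0, 0], 50],
    [[-1.2, 10, 0], [0, 0, 0], 50],
    [[-1.8, 15, 0], [0, 0, 0], 50],
    [[-2.4, 20, 0], [0, 0, 0], 50],
    [[-3, 25, 0], [0, 0, 0], 50],
  ],
)

```text
clock: 13.58
eef_pos: [0.5137, 0.0039, 0.0351]
eef_rot: [-2.617, -0.165, 0.049]
wrist_force: [0.4, -3.8, 1.2]
gripper_width: 0.0431
```

```bash
python3 - <<'E'
from cell import ctrl
from h import *
s=ctrl.observe();st(s)
c=ctrl.camera("scene");crop(c,140,100,200,130,4,"pics/s12.png")
t=ctrl.camera("top");crop(t,230,130,160,90,5,"pics/t12.png")
print(to(s,W(-.1,.0055,.035),.52))
E
```

```text
t 13.57 plate-frame TCP [-0.1021  0.0069  0.0351] F along xp -3.9 yp 0.1 z 1.2 w 0.043 j [-0.39  0.59 -0.24  1.01  0.45  0.99]
([1.2, 2.2, -0.1], [-0.0, -0.004, -0.004])
```

View pics/t12.png

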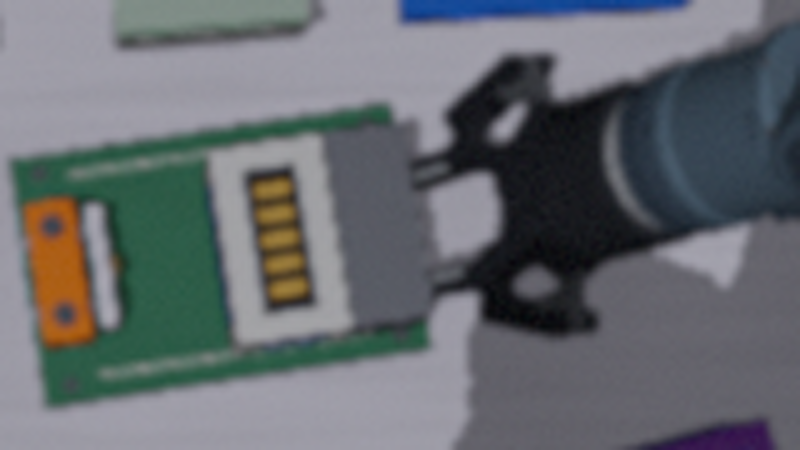

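View pics/s12.png

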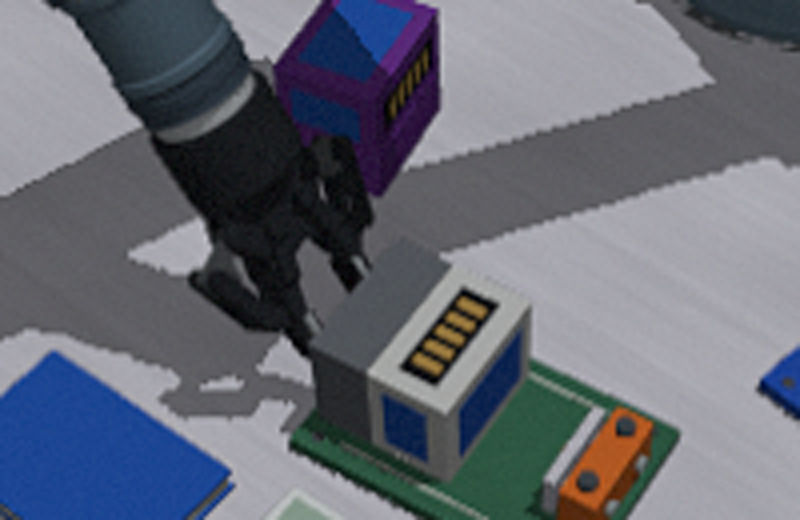

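Sliding squarely at about 4 N, with roughly 53 mm to go. I continue.

Request:
servo_tool(
  steps=[
    [[-0.5, 5, 0], [0, 0, 0], 50],
    [[-1, 10, 0], [0, 0, 0], 50],
    [[-1.6, 15, 0], [0, 0, 0], 50],
    [[-2.2, 20, 0], [0, 0, 0], 50],
    [[-2.8, 25, 0], [0, 0, 0], 50],
  ],
)

```text
clock: 14.3
eef_pos: [0.5105, 0.0299, 0.0351]
eef_rot: [-2.615, -0.166, 0.05]
wrist_force: [0.0, -3.7, 0.8]
gripper_width: 0.0424
```

Request:
servo_tool(
  steps=[
    [[-0.4, 3, 0], [0, 0, 0], 50],
    [[-0.7, 6, 0], [0, 0, 0], 50],
    [[-1.1, 9, 0], [0, 0, 0], 50],
    [[-1.5, 12, 0], [0, 0, 0], 50],
    [[-1.8, 15, 0], [0, 0, 0], 50],
  ],
)

```text
clock: 14.92
eef_pos: [0.5087, 0.045, 0.0351]
eef_rot: [-2.615, -0.166, 0.05]
wrist_force: [0.8, -4.5, 0.7]
gripper_width: 0.0427
```

Request:
servo_tool(
  steps=[
    [[-0.2, 1.5, 0], [0, 0, 0], 50],
    [[-0.4, 3, 0], [0, 0, 0], 50],
    [[-0.6, 4.5, 0], [0, 0, 0], 50],
  ],
)

```text
clock: 15.3
eef_pos: [0.5081, 0.0496, 0.0351]
eef_rot: [-2.615, -0.166, 0.05]
wrist_force: [0.3, -4.1, 1.5]
gripper_width: 0.0427
```

```bash
python3 - <<'E'
from cell import ctrl
from h import *
s=ctrl.observe();st(s)
t=ctrl.camera("top");crop(t,230,130,160,90,5,"pics/t13.png")
E
```

```text
t 15.3 plate-frame TCP [-0.056   0.0069  0.0351] F along xp -4.1 yp 0.2 z 1.5 w 0.043 j [-0.31  0.56 -0.3   0.95  0.47  1.07]
```

View pics/t13.png

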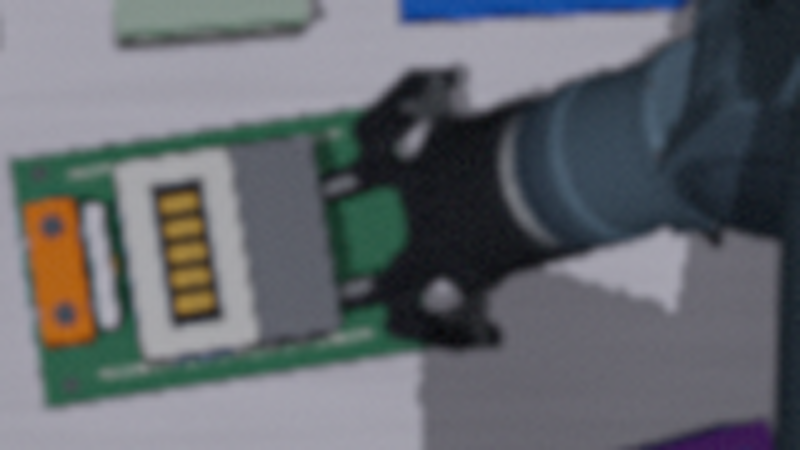

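About 7 mm left, and the sliding force is 4.1 N. I feel for the pad in small steps.

Request:
servo_tool(
  steps=[
    [[-0.1, 1, 0], [0, 0, 0], 50],
    [[-0.2, 2, 0], [0, 0, 0], 50],
    [[-0.4, 3, 0], [0, 0, 0], 50],
  ],
)

```text
clock: 15.72
eef_pos: [0.5076, 0.0528, 0.0351]
eef_rot: [-2.615, -0.166, 0.05]
wrist_force: [0.1, -4.4, 1.8]
gripper_width: 0.0427
```

Request:
servo_tool(
  steps=[
    [[-0.1, 0.8, 0], [0, 0, 0], 50],
    [[-0.2, 1.5, 0], [0, 0, 0], 50],
  ],
)

```text
clock: 15.98
eef_pos: [0.5074, 0.0544, 0.0351]
eef_rot: [-2.615, -0.166, 0.05]
wrist_force: [0.3, -4.4, 0.5]
gripper_width: 0.0429
```

Request:
servo_tool(
  steps=[
    [[-0.1, 0.8, 0], [0, 0, 0], 50],
    [[-0.2, 1.5, 0], [0, 0, 0], 50],
  ],
)

```text
clock: 16.23
eef_pos: [0.5072, 0.0559, 0.0351]
eef_rot: [-2.615, -0.166, 0.05]
wrist_force: [0.4, -4.0, 0.2]
gripper_width: 0.0428
```

Request:
servo_tool(
  steps=[
    [[-0.1, 0.8, 0], [0, 0, 0], 50],
  ],
)

```text
clock: 16.35
eef_pos: [0.5071, 0.0566, 0.0351]
eef_rot: [-2.616, -0.166, 0.05]
wrist_force: [0.8, -5.2, 0.2]
gripper_width: 0.043
```

Request:
servo_tool(
  steps=[
    [[-0.1, 0.8, 0], [0, 0, 0], 50],
  ],
)

```text
clock: 16.48
eef_pos: [0.5071, 0.0574, 0.0351]
eef_rot: [-2.616, -0.166, 0.05]
wrist_force: [-0.0, -4.7, 0.6]
gripper_width: 0.0432
```

Request:
servo_tool(
  steps=[
    [[-0.1, 0.8, 0], [0, 0, 0], 50],
  ],
)

```text
clock: 16.6
eef_pos: [0.507, 0.0582, 0.0351]
eef_rot: [-2.616, -0.166, 0.05]
wrist_force: [1.0, -5.2, 1.2]
gripper_width: 0.0428
```

Request:
servo_tool(
  steps=[
    [[-0.1, 0.8, 0], [0, 0, 0], 50],
  ],
)

```text
clock: 16.73
eef_pos: [0.5069, 0.059, 0.0351]
eef_rot: [-2.616, -0.166, 0.05]
wrist_force: [0.0, -4.8, 1.1]
gripper_width: 0.0427
```

Request:
servo_tool(
  steps=[
    [[-0.1, 0.8, 0], [0, 0, 0], 50],
  ],
)

```text
clock: 16.85
eef_pos: [0.5069, 0.0592, 0.0351]
eef_rot: [-2.618, -0.166, 0.05]
wrist_force: [-0.7, -8.5, 3.0]
gripper_width: 0.0429
```

The pad is felt: motion stopped and the force jumped to 8.5 N. I press to about 7 N over sliding.

Request:
servo_tool(
  steps=[
    [[0, 1.2, 0], [0, 0, 0], 50],
    [[0, 1.2, 0], [0, 0, 0], 50],
  ],
)

```text
clock: 17.1
eef_pos: [0.5069, 0.0593, 0.0351]
eef_rot: [-2.62, -0.166, 0.05]
wrist_force: [-1.5, -9.2, 3.7]
gripper_width: 0.0428
```

Request:
servo_tool(
  steps=[
    [[0, 1.7, 0], [0, 0, 0], 50],
    [[0, 1.7, 0], [0, 0, 0], 50],
    [[0, 1.7, 0], [0, 0, 0], 50],
  ],
)

```text
clock: 17.48
eef_pos: [0.5069, 0.0593, 0.0351]
eef_rot: [-2.624, -0.165, 0.051]
wrist_force: [-1.5, -11.5, 4.4]
gripper_width: 0.0428
```

```bash
python3 - <<'E'
from cell import ctrl
from h import *
s=ctrl.observe();st(s)
t=ctrl.camera("top");crop(t,230,130,160,90,5,"pics/t14.png")
c=ctrl.camera("scene");crop(c,140,100,200,130,4,"pics/s14.png")
E
```

```text
t 17.48 plate-frame TCP [-0.0462  0.0068  0.0351] F along xp -11.2 yp 2.9 z 4.4 w 0.043 j [-0.29  0.55 -0.32  0.94  0.46  1.1 ]
```

View pics/t14.png

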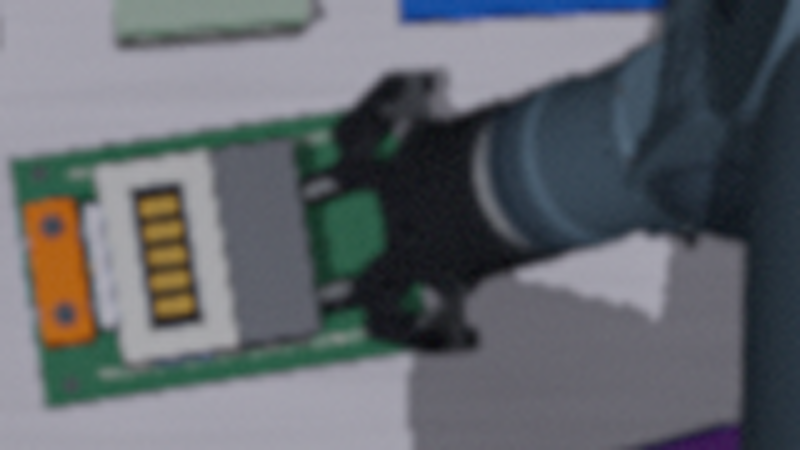

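View pics/s14.png

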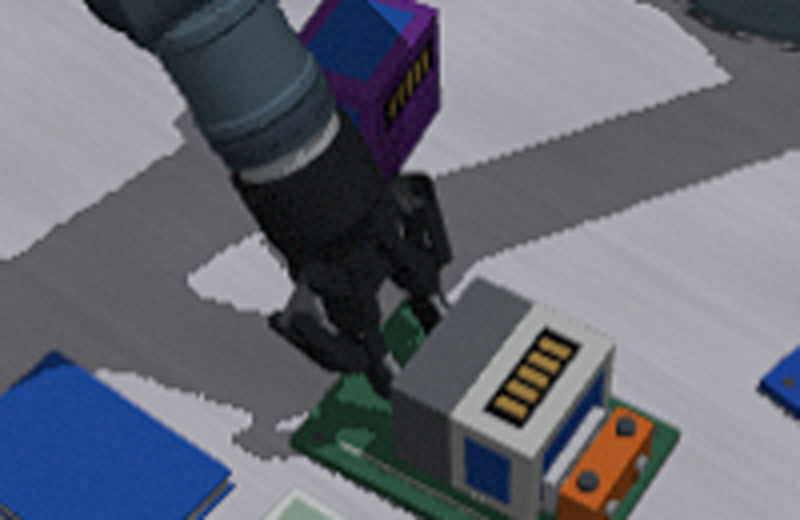

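The pack is square against the pad with the contacts up. The push is 11.2 N, about 7 N beyond sliding. I hold briefly, then ease off and retreat straight back.

Request:
servo_tool(
  steps=[
    [[0, 1.8, 0], [0, 0, 0], 50],
    [[0, 1.8, 0], [0, 0, 0], 50],
    [[0, 1.8, 0], [0, 0, 0], 50],
  ],
)

```text
clock: 17.95
eef_pos: [0.5069, 0.0593, 0.0351]
eef_rot: [-2.628, -0.165, 0.051]
wrist_force: [-2.3, -11.3, 4.8]
gripper_width: 0.0425
```

Request:
servo_tool(
  steps=[
    [[0, -1, 0], [0, 0, 0], 50],
    [[0.5, -4, 0], [0, 0, 0], 50],
    [[2, -15, 2], [0, 0, 0], 50],
    [[5, -40, 15], [0, 0, 0], 50],
    [[9, -75, 50], [0, 0, 0], 50],
  ],
)

```text
clock: 18.58
eef_pos: [0.5142, -0.0153, 0.0844]
eef_rot: [-2.625, -0.165, 0.057]
wrist_force: [0.3, 0.1, 0.4]
gripper_width: 0.0426
```

```bash
python3 - <<'E'
from cell import ctrl
from h import *
s=ctrl.observe();st(s)
t=ctrl.camera("top");crop(t,230,130,160,90,5,"pics/t15.png");cv2.imwrite("pics/tf.png",t["frame"])
c=ctrl.camera("scene");crop(c,140,100,200,130,4,"pics/s15.png")
E
```

```text
t 18.57 plate-frame TCP [-0.1212  0.0088  0.0844] F along xp 0.0 yp -0.3 z 0.4 w 0.043 j [-0.41  0.55 -0.17  1.15  0.43  0.97]
```

View pics/t15.png

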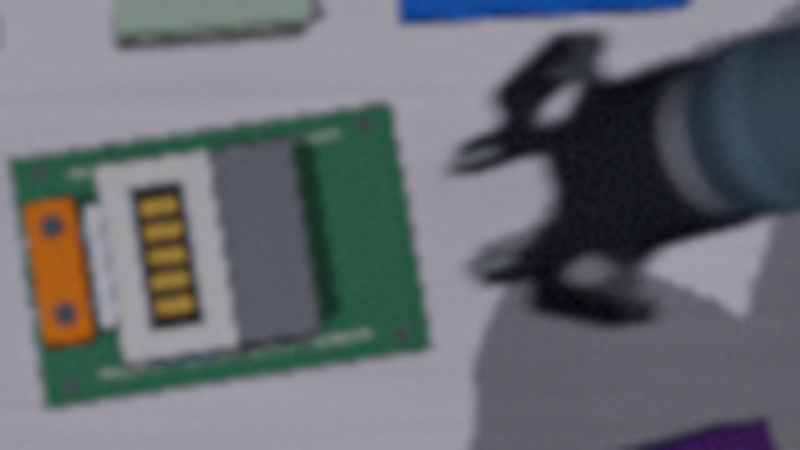

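View pics/s15.png

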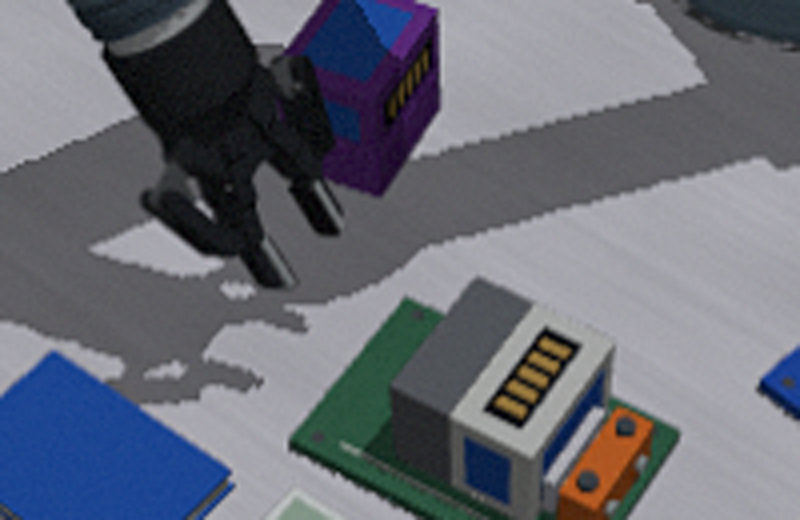

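After release the pack has not moved: its top face is at (97–320, 140–362) in the top crop, flat, square and against the pad. The surrounding objects are where they were. One numeric check, then I hand in.

```bash
python3 - <<'E'
from cell import ctrl
from h import *
t=ctrl.camera("top")
Q=cast(t,np.array([(97,167),(298,140),(320,333),(122,362)])/5+[229.6,129.6],.086)
e=Q[0]-Q[1]+Q[3]-Q[2];print("yaw err",np.arctan2(e[1],e[0])-1.694,"top-end y",P((Q[0]+Q[3])/2))
ref=cv2.imread("pics/top0.png");d=cv2.absdiff(ref,t["frame"]).max(2)
for n,(u,v) in dict(rack=(202,132),slidebox=(271,121),binder=(338,114),spray=(138,185)).items():print(n,(d[v-25:v+25,u-32:u+32]>40).sum())
ctrl.close_job()
E
```

```text
yaw err -0.010319775390495334 top-end y [0.0568 0.0049 0.086 ]
rack 0
slidebox 0
binder 81
spray 0
the job is handed in; nothing more can be done
```

I slid the pack square against the plate's edge and tipped it over the edge in a slow arc. It came down flat with the gold contacts up. I then pushed it onto the end stop's pad, pressed it home, let go and handed the job in; no verdict was reported.

- **Forces:** sliding took about 4 N. The final press was 11.2 N along the plate, about 7 N beyond sliding. The highest wrist force I read was about 12.5 N in total, under the 20 N limit.
- **Final pose:** the pack did not move when released. It is square within about 0.01 rad and about 5 mm off the plate's centre line, lying against the pad. The job took about 19 s of the 72 s allowed.
- **Bystanders:** comparing before and after pictures showed no change at the slide box, rack and spray bottle. The binder's window showed 81 changed pixels. I put these down to the gripper at the window's edge; the pictures show the binder where it was, but I did not measure it again after the final push.
- **Not measured:** I could not check directly the pack's speed as it fell the last part of the tip, or its contact force on the stop after release.

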